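Lock the carving stand with its spring clip

TASK

Take the orange spring clip out of the wooden keeper block, lay it flat on the bench and let go, then take it again by its upright handle and push it sideways, mouth first, onto the neck of the carving stand's spindle under the brass head until it snaps fully home. Stop pushing once it has snapped (do not ram it on), let go so that the clip stays on the spindle, and leave the other things on the bench where they are.

Things in the scene. Friction and masses are not known exactly. Their poses are not given: they have to be found in the camera images.
- clip_seat (a point): Centre of the round seat between the two arms of the loose orange spring clip, half-way up its 10 mm thickness (5 mm above its underside). x points out of the open mouth, z up. Along x the sprung arms run from -16 to +14 mm, the solid bridge from -24 to -9.5 mm, a 14 mm wide tail with the handle from -60 to -24 mm. Arms and bridge are 35 mm wide over all (y = -17.5 to +17.5).
- clip_handle (a point): Middle of the clip's upright handle fin: x = -48 mm, y = 0 from clip_seat, 13 mm above it (18 mm above the clip's underside); axes as clip_seat. The fin is 24 mm long (x), 14 mm wide (y) and 36 mm tall from the clip's underside; its sides are flat from bottom to top, to be gripped across y.
- clip_left: The clip's left sprung arm (+y), origin on its hinge, at x = -16, y = +14 mm from clip_seat. Each arm is 6 mm thick, 2 mm clear of the clip's underside, and swings outwards only, on a spring; squeezing both does not move them. The arms are 19 mm apart at the seat; rounded hooks at x = +9 mm narrow the mouth to 10 mm, to snap over the spindle's 16 mm neck.
- clip: The whole clip, about 65 g; origin on its underside, 5 mm below clip_seat, axes as clip_seat. It starts flat on the keeper block's ledge: handle in the slot, bridge and arms in front of the block and overhanging the 20 mm wide ledge by 7 mm each side, clip_seat about 58 mm ahead (+x) of the keeper's origin, mouth pointing away from the block.
- keeper: Fixed dark wooden keeper block, 60 (x) x 80 (y) x 60 mm tall; origin at the centre of its underside on the bench; x points out of its slot. The 20 mm wide slot, open at top and front (+x), hides the clip's handle, sunk 8 mm below the block's top, with no room for fingers. The slot's floor, 16 mm above the bench, runs on as a ledge 20 mm wide to x = +72 mm.
- spindle_foot (a point): Foot of the carving stand, a point on the bench (z = 0) on the spindle's axis; z runs up the spindle, x is the way to push the clip on. The spindle's steel neck is 16 mm across; its groove is 17 mm high, from the disc's floor to the brass head (26 mm across, 12 mm tall). The disc's height is not reported. Push: peak of 7 to 18 N at 17 to 10 mm short of home, then it pulls itself in; 1-2 mm play.
- stand: The whole carving stand; origin and axes as spindle_foot, x roughly away from the robot. A brown disc 176 mm across on a stiff screw column: its flat floor stands 45 to 57 mm above the bench, different each time, to be felt or seen. Pale knobs up to 26 mm tall flank the spindle at x = -22 to +50, y = 24 to 71 mm both sides; one, 10 mm tall, at x = +50 to +74 mm. The bay at -x is clear.
- gouge_a: Bystander, to be left where it is: a carving gouge lying down, light wooden handle, about 220 mm long; origin under the end of its handle near the blade.
- gouge_b: Bystander, to be left where it is: a carving gouge lying down, brown wooden handle, about 240 mm long; origin under the end of its handle near the blade.
- mallet: Bystander, to be left where it is: a round dark wood carver's mallet standing on its head, 80 mm across, 200 mm tall; origin at the centre of its underside.
- wax_tin: Bystander, to be left where it is: an aluminium tin, 68 mm across, 35 mm tall; origin at the centre of its underside.
- offcut: Bystander, to be left where it is: a pale wood offcut, 90 x 45 x 28 mm; origin at the centre of its underside.
- bench_dog: Bystander, to be left where it is: a standing brass bench dog, 19 mm across, 55 mm tall; origin at the centre of its underside.
- slipstone: Bystander, to be left where it is: a flat grey slipstone, 100 x 40 x 12 mm; origin at the centre of its underside.
Not all that is in view belongs to the job. Of the things that look like the clip, the largest one is meant.

How it is judged (in metres and radians):
On the way, in this order (a step that is already met when the one before it is completed fails the run):
1. the clip is lifted out of the keeper block (clip_seat more than 40 mm above the bench) (height (world z) of clip_seat above 0.04 m), for 0.05 s.
2. the clip lies flat on the bench, let go and at rest (height (world z) of clip_seat below 0.008 m and angle between clip_seat's own z axis and vertical below 0.1 rad and contact force between the fingers and clip_left below 0.1 N and contact force between the fingers and clip below 0.1 N and linear speed of clip_left below 0.02 m/s), for 0.2 s.
At the end, for the whole second after the job is handed in: The clip is snapped home on the spindle's neck and at rest: clip_seat within 5 mm of the spindle's axis and 45 to 67 mm above the bench (below the brass head), level within 0.15 rad (horizontal distance between clip_seat and spindle_foot below 0.005 m and height (world z) of clip_seat between 0.045 and 0.067 m and angle between clip_seat's own z axis and vertical below 0.15 rad and linear speed of clip_left below 0.02 m/s); the robot touches nothing.
It fails at once if the clip is rammed against the stand with more than 50 N (contact force between clip and stand above 50 N).
It fails at once if a bystander is moved by more than 30 mm (distance of any of gouge_a, gouge_b, mallet, wax_tin, offcut, bench_dog, slipstone from where it was at the start of the episode above 0.03 m).
It also fails if it takes over 72 s, if anything falls off the work surface, if the arm or the gripper's body presses on something with over 40 N, if the wrist force passes 120 N, or if a joint passes its speed limit or range.

ROBOT

A 6-joint arm with a two-finger parallel gripper is mounted at the origin on the work surface. World frame = base frame: x ahead of the robot, y to its left, z up, the work surface at z = 0. Lengths are in m, angles in degrees, forces in N, time in s.
With the tool pointing down it reaches from about 0.3 to 0.75 m from the base axis. Payload 8.5 kg.
Tool frame: the origin (TCP) lies midway between the tips of the shut fingers; the grasp point (between the pads) lies 19 mm behind it (env.tcp_to_grasp is the z of the grasp point in the tool frame, in m); z points along the fingers, y is the line along which they close (so a half turn about z gives the same grasp; the last joint's range is limited). The gripper opens to 85 mm and grips with 20 to 120 N. Pads are 22 mm wide; open, the fingers measure 114 mm over their backs; the gripper's body (76 mm by 85 mm) begins 54 mm behind the grasp point. The pads swing forward as they close: fully open they stand 13 mm farther back than shut.
Start: joints at [-76.278, 21.807, 74.336, -0, 83.858, -12.336], TCP at [0.242, -0.494, 0.231] pointing down, gripper open.
Joint ranges: [-178.18, 178.18], [-50.72, 133.34], [12.68, 142.11], [-81.47, 261.47], [9.98, 163.14], [-165.26, 165.26]. Speed limits (degrees/s): [136.94, 136.94, 180, 180, 180, 180].

INTERFACE

Orientations are given as a 3x3 rotation matrix whose columns are the frame's x, y, z axes.
In Python, from rig import env, imaging, job, models gives the robot as it stands. The module is installed in compiled form; this text tells all that it offers.
- The arm moves only by the tool jog_arm, never from a script. Its argument "plan" is text: rows parted by semicolons, each of 7 numbers parted by spaces: the turn, a rotation vector about the tool's x, y, z in degrees, then the shift along the tool's x, y, z in cm, then the closure in counts, from 0 (fully open) to 255 (shut). In form: rx ry rz x y z claw; .... A call has 1 to 10 rows; each row shifts and turns the commanded pose from where the row before left it, along the tool's axes as they then stand; what a row does not reach is not made up. A row lasts 1/12 s, in which the tool goes at most 41.7 mm and 7.16 degrees, less where a joint would pass 70% of its speed; a pose out of reach is approached as far as the arm can. A call with a gripper value outside its range is refused whole. The fingers move at their own pace and stop on an object; "grip_force" is the grip in N (left out, the last holds). Time passes only in rows, so rows that do not move let the fingers close. It gives the time, the measured TCP pose, the force, the opening and the grip force at its end, in the units of the state.
- env.observe(): the state, without advancing time (a new reading comes with each control period).
- imaging.get_image(name): name is "scene" or "top" or "wrist"; returns a dict with "pixels" (400x640x3 uint8, red, green, blue), "depth" (400x640 float32, m along the optical axis (not along the pixel's ray), 0 where there is no reading), "fov_y" (degrees; the focal length in pixels is half the picture's height over the tangent of half this angle, whatever the lens; pixels are square), "cx", "cy" (the principal point, pixels), "world_from_camera" (4x4, takes a point from camera to world coordinates). Camera axes: x right, y down, z forward; pixel columns grow to the right and rows downward; lengths in m; the calibration is good to about 2 mm. A picture is of the moment at which its call begins.
- job.close_job(): hands the job in; it is judged then, once.
Trained networks look in the newest picture that a camera, given by its name, has taken for a name from the list of things; names that differ only in an ending like _2 or _b are one class to them, and where a whole thing is asked for, a point or a joint stands for the part that bears it (a point fixed in the world has none). Each returns a list of dicts, best first, with "confidence" (0 to 1); they miss things now and then, are a little off and sometimes report something else, mostly with a low value. They report only what shows in the picture. A call takes as long as a camera call. They do not tell look-alikes from the thing itself.
- models.outline_of(camera, query): "region" (400x640 bool, what is visible of it) and "bbox" ([centre column, centre row, width, height] in pixels, round what is visible of it).
- models.tip_of(camera, query): "at" ([column, row] in pixels: a listed point, or the origin of a listed thing).
The state is a dict: "time_s": time; "q": joint angles; "qvel": joint speeds; "joint_efforts": joint torques, N m; "position": TCP position; "tool_rot": TCP orientation; "ft_force": force on the tool from outside, world axes, zero at the start; "wrist_torque": the same for the moment, N m; "grip_width": finger opening in m; "gripper_force": force on a finger pad.
Only numpy, scipy, OpenCV 4.12 (cv2) and the standard library are available. Lean on these libraries where they do the work, as an engineer would, in place of code of your own. Each camera call takes 0.05 s, during which the arm holds its last target. There are 200 camera calls.

## Working session

There is one attempt and no reset: what is moved stays moved. The work goes in short steps, Python scripts to look and compute and a tool call to move; the robot and the scene stay as the last step left them, time stands still between calls to the robot, and variables do not carry over. Pictures are saved under pics/ and viewed, at most 10 in all, crops included, and the job is handed in when it is done.

Besides the shell and the picture viewer there is one more tool, called after "Emit:" as name(argument=value, ...) on one line, values as JSON. jog_arm: Moves the arm, as the interface text tells. Its arguments: {"type":"object","properties":{"plan":{"type":"string"},"grip_force":{"type":"number"}},"required":["plan"]}

```bash
mkdir -p pics; cat > h.py <<'E'
import numpy as np, cv2
from rig import env, imaging, job, models
def cam(n):
    im=imaging.get_image(n); return im
def pts(im):
    d=im["depth"]; h,w=d.shape; f=h/2/np.tan(np.radians(im["fov_y"])/2)
    u,v=np.meshgrid(np.arange(w),np.arange(h))
    P=np.stack([(u-im["cx"])/f*d,(v-im["cy"])/f*d,d],-1)
    T=np.array(im["world_from_camera"]); return P@T[:3,:3].T+T[:3,3]
def save(im,name,crop=None,s=1):
    p=im["pixels"][:,:,::-1]
    if crop: p=p[crop[1]:crop[3],crop[0]:crop[2]]
    cv2.imwrite("pics/"+name,cv2.resize(p,None,fx=s,fy=s,interpolation=cv2.INTER_CUBIC))
E
python3 - <<'E'
from h import *
np.set_printoptions(precision=4,suppress=True)
for n in ["top","scene"]:
    im=cam(n); P=pts(im); save(im,n+"0.png",s=1.25)
    print(n,im["fov_y"],np.array(im["world_from_camera"])[:3,3])
    for q in ["clip","clip_seat","clip_handle","keeper","spindle_foot","stand"]:
        for r in models.tip_of(n,q)[:3]:
            c,w=np.round(r["at"]).astype(int); print(q,r["confidence"],r["at"],P[min(w,399),min(c,639)])
    for q in ["clip","keeper","stand","mallet","wax_tin","offcut","bench_dog","slipstone","gouge_a"]:
        for r in models.outline_of(n,q)[:4]:
            p=P[r["region"]]; print(q,round(r["confidence"],2),np.round(r["bbox"]),np.median(p,0),p.min(0),p.max(0))
E
```

```text
top 57.816232923763714 [0.3008 0.0191 1.2261]
clip 0.69 [380.3, 195.6] [ 0.5479 -0.1879  0.0196]
clip 0.54 [368.9, 175.9] [ 0.6228 -0.1554  0.0037]
clip 0.5 [346.5, 220.8] [ 0.466  -0.0714  0.0019]
clip_seat 0.64 [350.2, 223.5] [ 0.4552 -0.0844  0.0054]
clip_seat 0.63 [371.6, 176.8] [ 0.6203 -0.1665 -0.0011]
clip_seat 0.45 [379.2, 192.2] [ 0.5626 -0.1857  0.0161]
clip_handle 0.54 [372.4, 164.1] [ 0.6584 -0.1637  0.0295]
clip_handle 0.47 [384.5, 208.9] [ 0.4961 -0.1919  0.0608]
clip_handle 0.38 [358.6, 210.7] [ 0.4958 -0.1138  0.0278]
keeper 0.71 [384.6, 211.0] [ 0.4898 -0.1952  0.0589]
spindle_foot 0.22 [319.7, 248.9] [0.372  0.0182 0.0115]
stand 0.96 [252.6, 198.1] [0.5401 0.2386 0.0485]
clip 0.42 [385. 200.  16.  20.] [ 0.5295 -0.1985  0.0288] [ 0.4946 -0.2136  0.0178] [ 0.5637 -0.1702  0.0552]
clip 0.21 [317. 134.  16.  66.] [0.8023 0.0137 0.0221] [ 0.663  -0.0062  0.0038] [0.8946 0.0341 0.0342]
keeper 0.6 [387. 208.  31.  32.] [ 0.4952 -0.206   0.0598] [ 0.3008 -0.2676 -0.0035] [0.5626 0.0191 1.2261]
stand 0.93 [251. 193.  53.  57.] [0.5578 0.2555 0.048 ] [ 0.3008  0.0191 -0.0024
[... 2574 characters left out ...]
6862 -0.002 ] [ 1.086  -0.3445  0.8797]
wax_tin 0.64 [391. 251.  88.  43.] [0.8087 0.0099 0.0191] [ 0.6653 -0.6862 -0.0006] [1.086  0.0335 0.8797]
wax_tin 0.59 [256. 250.  31.  27.] [ 0.5384 -0.1951  0.0253] [ 0.4886 -0.2121 -0.0028] [ 0.568  -0.1523  0.0602]
bench_dog 0.67 [126. 253.  16.  19.] [ 0.313  -0.3872  0.0368] [ 0.2666 -0.6862 -0.0001] [ 1.086  -0.3767  0.8797]
slipstone 0.62 [270. 183.  31.  24.] [0.3806 0.0144 0.0117] [ 0.3138 -0.6862 -0.0047] [1.086  0.0555 0.8797]
gouge_a 0.68 [390. 253.  90.  45.] [0.8089 0.0103 0.0188] [ 0.6555 -0.6862 -0.0044] [1.086  0.034  0.8797]
gouge_a 0.59 [350. 246.  66.  52.] [ 0.7196 -0.0403  0.0194] [ 0.5749 -0.6862 -0.003 ] [1.086  0.0076 0.8797]
```

View pics/scene0.png

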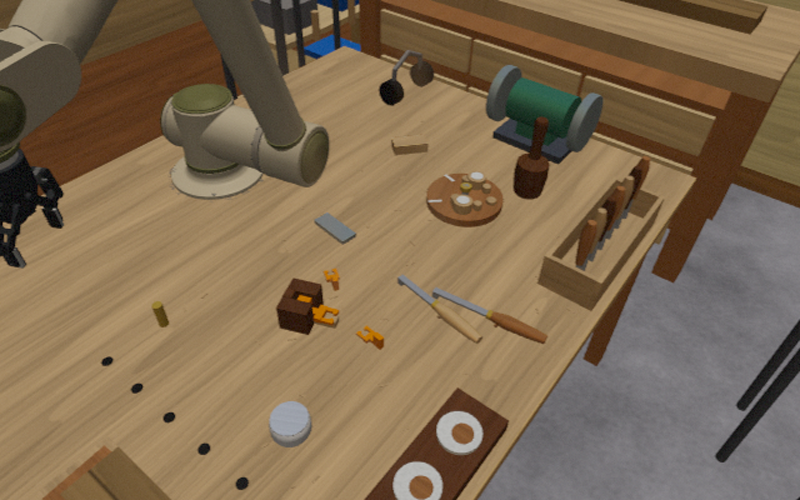

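```bash
python3 - <<'E'
from h import *
im=cam("top"); save(im,"top1.png",(215,140,455,285),3.3)
E
```

```text
(no output)
```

View pics/top1.png

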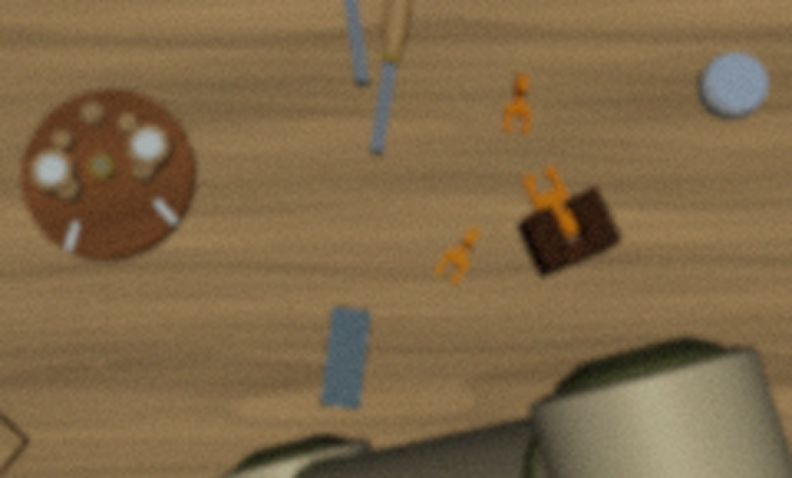

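Three orange clips show up. In the top picture, one sits in the dark keeper at about (380,197) and two smaller loose ones lie at about (371,172) and (353,218). The one meant is in the keeper: it is the largest and its handle is in the slot. The stand is at about (248,193), with its spindle at about (245,190). Next I'll get the geometry and the wrist view pose.

```bash
cat >> h.py <<'E'
from scipy.spatial.transform import Rotation as R
np.set_printoptions(precision=4,suppress=True)
def state():
    s=env.observe(); return s,np.array(s["position"]),np.array(s["tool_rot"]).reshape(3,3)
def go(target,yaw):
    """tool down, tool x axis at yaw (deg, mod 180). prints rotvec (tool deg) and shift (cm, new tool axes)"""
    s,p,r=state(); best=None
    for k in (0,180):
        a=np.radians(yaw+k); X=np.array([np.cos(a),np.sin(a),0]); Z=np.array([0,0,-1.]); T=np.c_[X,np.cross(Z,X),Z]
        rv=np.degrees(R.from_matrix(r.T@T).as_rotvec()); 
        print("k",k,"rotvec",rv.round(2),"q6->~",round(s["q"][5]+rv[2],1),"shift cm",(T.T@(np.array(target)-p)*100).round(2))
def rect(P,m): 
    p=P[m][:,:2].astype(np.float32); (c,sz,a)=cv2.minAreaRect(p*1000); return np.array(c)/1000,sz,a
E
python3 - <<'E'
from h import *
s,p,r=state(); print(p,r,s["q"])
w=cam("wrist"); T=np.array(w["world_from_camera"]); print("cam in tool",r.T@(T[:3,3]-p)); print(r.T@T[:3,:3]); print(w["fov_y"],w["cx"],w["cy"])
im=cam("top");P=pts(im);px=im["pixels"].astype(int)
z=P[...,2]; near=lambda x,y,rad:(np.hypot(P[...,0]-x,P[...,1]-y)<rad)
m=near(.495,-.2,.07)&(z>.045)&(z<.07); print("keeper",rect(P,m),m.sum())
org=(px[...,0]>150)&(px[...,0]>2*px[...,2]+40)&(px[...,1]>60)
m=near(.54,-.18,.06)&org&(z<.04); print("clip",rect(P,m),P[m].mean(0),m.sum())
m=near(.55,.24,.12)&(z>.035)&(z<.09); (c,rad)=cv2.minEnclosingCircle((P[m][:,:2]*1000).astype(np.float32)); print("disc",c,rad,np.percentile(z[m],[10,30,50,70,90]))
for nm in ["scene","top"]:
    im=cam(nm);P=pts(im);z=P[...,2]
    m=near(.55,.24,.08)&(z>.06)&(z<.1); n,l,st,ce=cv2.connectedComponentsWithStats(m.astype(np.uint8))
    for i in range(1,n):
        if st[i,4]>3: print(nm,ce[i],st[i,4],np.median(P[l==i],0),z[l==i].max())
E
```

```text
[ 0.2416 -0.4941  0.2313] [[ 0.8983  0.4393 -0.    ]
 [ 0.4393 -0.8983  0.    ]
 [ 0.     -0.     -1.    ]] [-76.2765  21.8082  74.3363   0.      83.8573 -12.3352]
cam in tool [ 0.0763  0.0002 -0.1431]
[[-0.0012 -0.9547 -0.2975]
 [ 1.     -0.0013 -0.    ]
 [-0.0004 -0.2975  0.9547]]
69.3988018528495 325.01108331095173 202.788943160211
keeper (array([ 0.4982, -0.2066]), (60.23491287231445, 79.6580581665039), 22.495189666748047) 434
clip (array([ 0.5417, -0.1884]), (44.07017517089844, 32.8202018737793), 21.09712028503418) [ 0.5421 -0.1885  0.0265] 74
disc (562.5834350585938, 258.22021484375) 88.29467010498047 [0.0444 0.0464 0.0479 0.0503 0.0723]
scene [377.668  145.2459] 244 [0.5644 0.2914 0.0715] 0.07935731449743166
scene [370.6009 161.4215] 223 [0.59   0.2108 0.0709] 0.07704785309917173
top [258.9171 183.5026] 193 [0.5838 0.2158 0.0718] 0.07992194272709452
top [233.0179 190.7024] 168 [0.5587 0.2994 0.0714] 0.07837313721994854
top [245.8654 189.6923] 52 [0.5617 0.2573 0.0756] 0.08087350531917359
```

```bash
python3 - <<'E'
from h import *
go([.5416,-.1886,.15],22.5)
E
```

```text
k 0 rotvec [-0.   -0.    3.56] q6->~ -8.8 shift cm [ 39.41 -16.74   8.13]
k 180 rotvec [   0.     -0.   -176.44] q6->~ -188.8 shift cm [-39.41  16.74   8.13]
```

Emit:
jog_arm(plan="0 0 3.5 3.5 -1.5 0 80; 0 0 0 3.5 -1.5 0 80; 0 0 0 3.5 -1.5 0 80; 0 0 0 3.5 -1.5 0 80; 0 0 0 3.5 -1.5 0 80; 0 0 0 3.5 -1.5 0.5 80; 0 0 0 3.5 -1.5 1 80; 0 0 0 3.5 -1.5 1 80; 0 0 0 3.5 -1.5 1 80; 0 0 0 3.5 -1.5 0.5 80", grip_force=40)

```text
time_s: 2.68
position: [0.5063, -0.2179, 0.1903]
tool_rot: [[0.924, 0.384, -0.001], [0.384, -0.924, 0.001], [-0.001, -0.001, -1.0]]
ft_force: [0.6, -0.8, -0.0]
grip_width: 0.0586
gripper_force: 0.0
```

Emit:
jog_arm(plan="0 0 0 2.2 -0.8 1 80; 0 0 0 2.2 -0.9 1 80; 0 0 0 0 0 1 80; 0 0 0 0 0 1 80; 0 0 0 0 0 0 80; 0 0 0 0 0 0 80")

```text
time_s: 3.18
position: [0.539, -0.1879, 0.1511]
tool_rot: [[0.924, 0.383, -0.001], [0.383, -0.924, 0.0], [-0.001, -0.001, -1.0]]
ft_force: [-0.2, 0.1, 0.4]
grip_width: 0.0586
gripper_force: 0.0
```

```bash
python3 - <<'E'
from h import *
go([.5416,-.1886,.15],22.5); print(state()[0]["grip_width"])
im=cam("wrist");P=pts(im);z=P[...,2];px=im["pixels"].astype(int);save(im,"w1.png",s=1.25)
near=lambda x,y,rad:(np.hypot(P[...,0]-x,P[...,1]-y)<rad)
org=(px[...,0]>150)&(px[...,0]>2*px[...,2]+40)&(px[...,1]>60)
m=near(.54,-.18,.05)&org&(z>.02)&(z<.032)
k=near(.498,-.207,.055)&(z>.05)&(z<.07); print("keeper",rect(P,k),k.sum(),np.median(z[k]))
a=np.radians(22.5);e=np.array([np.cos(a),np.sin(a)]);n=np.array([-e[1],e[0]])
q=P[m][:,:2]-[.5518,-.1844]; print("clip pts",m.sum(),np.percentile(q@e,[1,99]),np.percentile(q@n,[1,99]),np.median(z[m]))
f=m&((P[...,:2]-[.5518,-.1844])@e>-.022); print(rect(P,f))
for t in ["clip_seat","clip_handle","keeper"]:
    for r in models.tip_of("wrist",t)[:3]:
        c=np.round(r["at"]).astype(int); print(t,r["confidence"],r["at"],P[min(c[1],399),min(c[0],639)])
E
```

```text
k 0 rotvec [-0.04  0.04 -0.01] q6->~ 36.4 shift cm [0.21 0.17 0.11]
k 180 rotvec [  0.07   0.06 179.99] q6->~ 216.4 shift cm [-0.21 -0.17  0.11]
0.058552257945195606
keeper (array([ 0.498 , -0.2066]), (60.439361572265625, 80.10833740234375), 22.220922470092773) 5040 0.059907148659283566
clip pts 1047 [-0.0378  0.0106] [-0.0167  0.0162] 0.02561257240178999
(array([ 0.5467, -0.1867]), (33.52922439575195, 33.54765319824219), 19.891979217529297)
clip_seat 0.93 [325.9, 183.2] [ 0.5488 -0.185   0.0165]
clip_seat 0.69 [210.6, 218.4] [ 0.4618 -0.0862  0.0004]
clip_seat 0.55 [336.1, 104.7] [ 0.6202 -0.166  -0.    ]
clip_handle 0.58 [356.1, 64.9] [ 0.6549 -0.1684  0.0279]
clip_handle 0.56 [323.4, 232.7] [ 0.5123 -0.1971  0.0514]
clip_handle 0.55 [233.8, 199.0] [ 0.5027 -0.1081  0.0272]
keeper 0.7 [326.5, 230.4] [ 0.5163 -0.1984  0.0519]
```

View pics/w1.png

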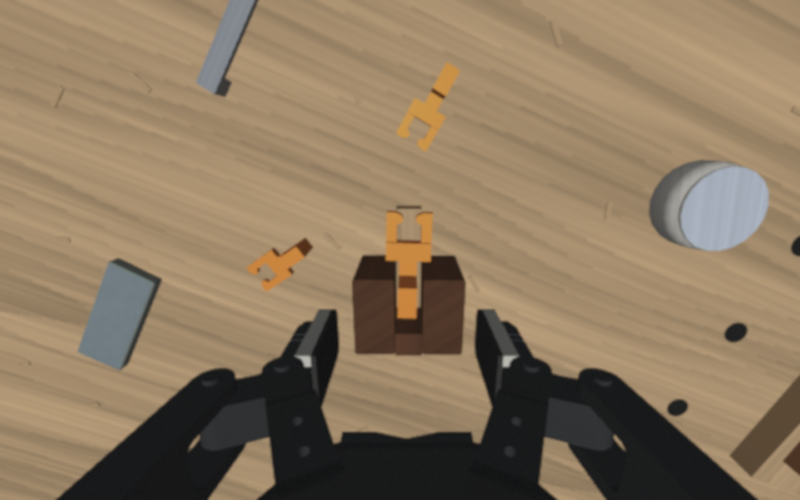

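Emit:
jog_arm(plan="0 0 0 0.2 0.17 2 80; 0 0 0 0 0 2.5 80; 0 0 0 0 0 2.5 80; 0 0 0 0 0 2.5 80; 0 0 0 0 0 2 80; 0 0 0 0 0 1.3 80; 0 0 0 0 0 0.7 80; 0 0 0 0 0 0.3 80; 0 0 0 0 0 0 80; 0 0 0 0 0 0 80")

```text
time_s: 4.22
position: [0.5426, -0.1883, 0.0142]
tool_rot: [[0.924, 0.383, 0.001], [0.383, -0.924, -0.001], [0.001, 0.001, -1.0]]
ft_force: [-0.4, -0.1, 0.5]
grip_width: 0.0588
gripper_force: 0.0
```

Emit:
jog_arm(plan="0 0 0 0 0 0 180; 0 0 0 0 0 0 180; 0 0 0 0 0 0 180; 0 0 0 0 0 0 180; 0 0 0 0 0 0 180; 0 0 0 0 0 0 180; 0 0 0 0 0 0 180; 0 0 0 0 0 0 180")

```text
time_s: 4.88
position: [0.5426, -0.1881, 0.0144]
tool_rot: [[0.923, 0.384, 0.002], [0.384, -0.923, -0.001], [0.001, 0.001, -1.0]]
ft_force: [-0.6, -0.4, 5.9]
grip_width: 0.0339
gripper_force: 39.6
```

Emit:
jog_arm(plan="0 0 0 0 0 -0.3 180; 0 0 0 0 0 -0.6 180; 0 0 0 0 0 -1 180; 0 0 0 0 0 -1 180; 0 0 0 0 0 -1 180; 0 0 0 0 0 -1 180; 0 0 0 0 0 -1 180; 0 0 0 0 0 -1 180; 0 0 0 0 0 0 180; 0 0 0 0 0 0 180")

```text
time_s: 5.72
position: [0.5423, -0.188, 0.0829]
tool_rot: [[0.923, 0.384, 0.001], [0.384, -0.923, -0.001], [0.001, 0.001, -1.0]]
ft_force: [0.1, 0.1, -0.7]
grip_width: 0.0337
gripper_force: 39.9
```

```bash
python3 - <<'E'
from h import *
s,p,r=state(); print(p,s["grip_width"],s["gripper_force"])
im=cam("wrist");save(im,"w2.png",(200,100,460,300),3)
E
```

```text
[ 0.5423 -0.188   0.0829] 0.03369858193965245 39.89431411027908
```

View pics/w2.png

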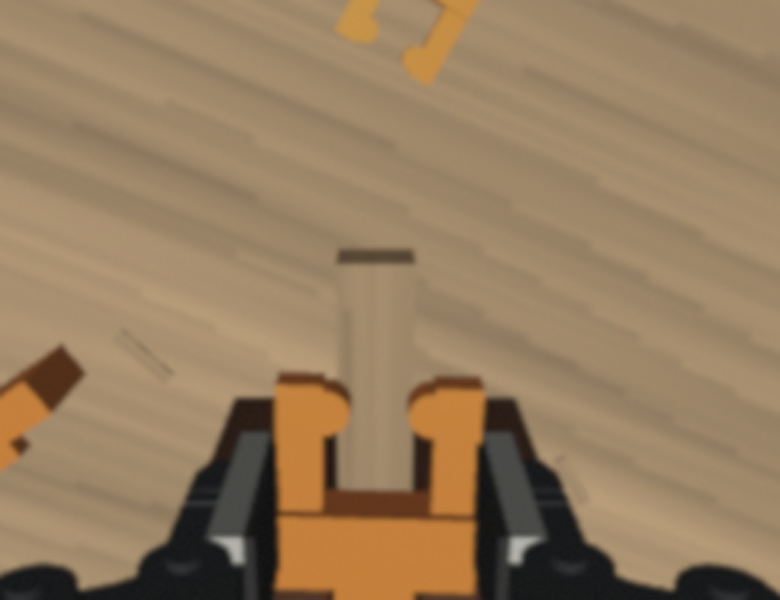

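The clip is held squarely: its arms show at crop (310–460, 380–500), and it is clear of the slot. I'll move it to free bench near (0.50, 0.08), turned to the stand's estimated heading.

Emit:
jog_arm(plan="0 0 5.5 0 0 0 180; 0 0 0 0.4 -2 0 180; 0 0 0 0.4 -3.2 0 180; 0 0 0 0.4 -3.6 0 180; 0 0 0 0.4 -3.6 0 180; 0 0 0 0.4 -3.6 0 180; 0 0 0 0.4 -3.6 0 180; 0 0 0 0.4 -3.6 0 180; 0 0 0 0.4 -2.5 0 180; 0 0 0 0.4 -1.2 0 180")

```text
time_s: 6.6
position: [0.496, 0.0827, 0.0817]
tool_rot: [[0.955, 0.296, -0.002], [0.296, -0.955, 0.001], [-0.002, -0.001, -1.0]]
ft_force: [0.7, 0.5, -0.4]
grip_width: 0.0339
gripper_force: 39.9
```

Emit:
jog_arm(plan="0 0 0 0 0 1 180; 0 0 0 0 0 1.5 180; 0 0 0 0 0 1.5 180; 0 0 0 0 0 1.5 180; 0 0 0 0 0 1 180; 0 0 0 0 0 0.6 180; 0 0 0 0 0 0.3 180; 0 0 0 0 0 0 180; 0 0 0 0 0 0 180")

```text
time_s: 7.35
position: [0.4978, 0.0798, 0.0085]
tool_rot: [[0.956, 0.293, 0.0], [0.293, -0.956, -0.0], [0.0, 0.0, -1.0]]
ft_force: [-0.0, -0.9, -0.3]
grip_width: 0.0338
gripper_force: 39.9
```

Emit:
jog_arm(plan="0 0 0 0 0 0.3 180; 0 0 0 0 0 0.25 180; 0 0 0 0 0 0.2 180; 0 0 0 0 0 0.1 180; 0 0 0 0 0 0 180; 0 0 0 0 0 0 180")

```text
time_s: 7.85
position: [0.4977, 0.0798, -0.0002]
tool_rot: [[0.956, 0.293, -0.0], [0.293, -0.956, 0.0], [-0.0, -0.0, -1.0]]
ft_force: [-0.3, -0.2, -0.7]
grip_width: 0.0334
gripper_force: 39.9
```

Emit:
jog_arm(plan="0 0 0 0 0 0.1 180; 0 0 0 0 0 0 150; 0 0 0 0 0 0 120; 0 0 0 0 0 0 100; 0 0 0 0 0 0 100; 0 0 0 0 0 0 100; 0 0 0 0 0 0 100; 0 0 0 0 0 0 100")

```text
time_s: 8.52
position: [0.4977, 0.0798, -0.0012]
tool_rot: [[0.956, 0.293, -0.0], [0.293, -0.956, 0.0], [-0.0, -0.0, -1.0]]
ft_force: [0.0, 1.3, 0.6]
grip_width: 0.0515
gripper_force: 0.0
```

Emit:
jog_arm(plan="0 0 0 0 0 -0.5 100; 0 0 0 0 0 -1 100; 0 0 0 0 0 -2 100; 0 0 0 0 0 -3 100; 0 0 0 -1 0 -3 100; 0 0 0 -2 0 -2 100; 0 0 0 -1.5 0 -1 100; 0 0 0 -1 0 0 100; 0 0 0 0 0 0 100; 0 0 0 0 0 0 100")

```text
time_s: 9.35
position: [0.4452, 0.0636, 0.1242]
tool_rot: [[0.956, 0.293, 0.001], [0.293, -0.956, -0.0], [0.001, 0.0, -1.0]]
ft_force: [-0.4, 0.5, 0.3]
grip_width: 0.0521
gripper_force: 0.0
```

```bash
python3 - <<'E'
from h import *
s,p,r=state(); print(p,s["grip_width"],s["ft_force"])
im=cam("wrist");P=pts(im);z=P[...,2];px=im["pixels"].astype(int);save(im,"w3.png",s=1.25)
near=lambda x,y,rad:(np.hypot(P[...,0]-x,P[...,1]-y)<rad)
org=(px[...,0]>150)&(px[...,0]>2*px[...,2]+40)&(px[...,1]>60)
c=near(.48,.075,.08)&org
f=c&(z>.033)&(z<.042); print("fin top",rect(P,f),f.sum(),np.median(P[f],0))
b=c&(z>.004)&(z<.014); print("body",rect(P,b),b.sum(),np.median(z[b]))
for t in ["clip_seat","clip_handle"]:
    for q in models.tip_of("wrist",t)[:2]:
        u=np.round(q["at"]).astype(int); print(t,q["confidence"],u,P[u[1],u[0]])
E
```

```text
[0.4452 0.0636 0.1242] 0.052091104252164205 [-0.4321  0.4781  0.2857]
fin top (array([0.4592, 0.0689]), (23.525487899780273, 12.58944320678711), 16.426563262939453) 424 [0.4595 0.069  0.0363]
body (array([0.4944, 0.0786]), (48.91050338745117, 33.09309005737305), 15.402122497558594) 1253 0.009774843936724786
clip_seat 0.71 [324 128] [ 0.5057  0.0828 -0.0004]
clip_seat 0.65 [474 224] [ 0.4622 -0.0822  0.0064]
clip_handle 0.89 [320 186] [0.4621 0.0729 0.0359]
clip_handle 0.57 [518 202] [ 0.4957 -0.1033  0.0182]
```

View pics/w3.png

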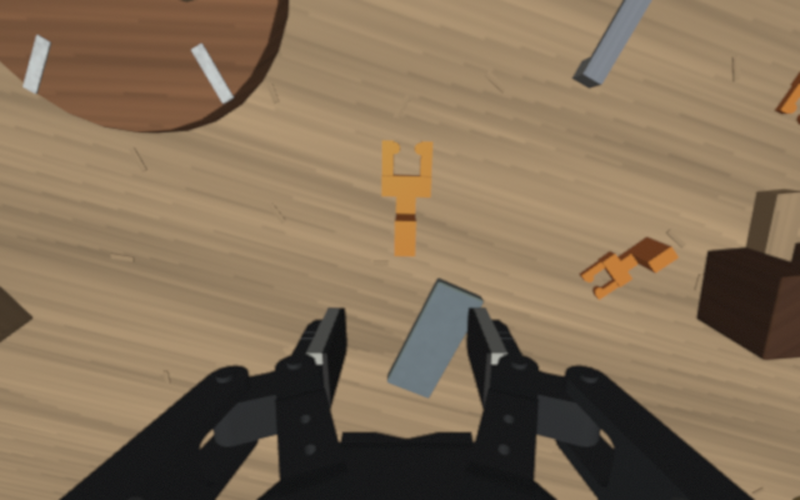

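The clip lies flat at about (325,160) in the wrist picture, and the fin centre is at (0.459, 0.069). I'll regrip it by the handle.

Emit:
jog_arm(plan="0 0 0 1.0 -0.1 0 140; 0 0 0 0.5 0 1.5 140; 0 0 0 0 0 2.5 140; 0 0 0 0 0 2.5 140; 0 0 0 0 0 2.5 140; 0 0 0 0 0 1.6 140; 0 0 0 0 0 0.9 140; 0 0 0 0 0 0.4 140; 0 0 0 0 0 0 140; 0 0 0 0 0 0 140")

```text
time_s: 10.33
position: [0.4598, 0.0691, 0.0053]
tool_rot: [[0.956, 0.293, 0.001], [0.293, -0.956, -0.0], [0.001, 0.0, -1.0]]
ft_force: [0.1, 1.1, -1.1]
grip_width: 0.0386
gripper_force: 0.0
```

Emit:
jog_arm(plan="0 0 0 0 0 0 180; 0 0 0 0 0 0 200; 0 0 0 0 0 0 235; 0 0 0 0 0 0 235; 0 0 0 0 0 0 235; 0 0 0 0 0 0 235; 0 0 0 0 0 0 235; 0 0 0 0 0 0 235", grip_force=70)

```text
time_s: 11.0
position: [0.4596, 0.069, 0.0057]
tool_rot: [[0.956, 0.293, 0.002], [0.293, -0.956, -0.0], [0.002, 0.001, -1.0]]
ft_force: [-1.3, 0.5, 5.8]
grip_width: 0.0134
gripper_force: 68.5
```

Emit:
jog_arm(plan="0 0 0 0 0 -1 235; 0 0 0 0 0 -2.5 235; 0 0 0 0 0 -3 235; 0 0 0 0.5 -1.5 -3 235; 0 0 0 0.8 -2.5 -2.5 235; 0 0 0 1 -3 0 235; 0 0 0 1 -3 0 235; 0 0 0 1 -3 0 235; 0 0 0 0.5 -2 0 235; 0 0 0 0 0 0 235")

```text
time_s: 11.83
position: [0.4605, 0.2296, 0.1252]
tool_rot: [[0.955, 0.297, 0.001], [0.297, -0.955, 0.001], [0.001, -0.001, -1.0]]
ft_force: [-0.5, 0.4, -0.8]
grip_width: 0.0127
gripper_force: 68.2
```

```bash
python3 - <<'E'
from h import *
s,p,r=state(); print(p,s["grip_width"],s["ft_force"],r[:,0])
im=cam("wrist");P=pts(im);z=P[...,2];px=im["pixels"].astype(int);save(im,"w4.png",s=1.25)
near=lambda x,y,rad:(np.hypot(P[...,0]-x,P[...,1]-y)<rad)
d=near(.562,.258,.09); 
fl=d&(z>.035)&(z<.06); h,e=np.histogram(z[fl],bins=50); print("floor",e[h.argmax()],np.median(z[fl]),(px[fl].mean(0)))
m=d&(z>.06)&(z<.095); n,l,st,ce=cv2.connectedComponentsWithStats(m.astype(np.uint8))
for i in range(1,n):
    if st[i,4]>30:
        q=P[l==i]; t=q[q[:,2]>q[:,2].max()-.006]; c,rad=cv2.minEnclosingCircle((t[:,:2]*1000).astype(np.float32)); print(ce[i],st[i],np.median(q,0),np.percentile(q[:,2],[50,95]),"circ",c,rad)
org=(px[...,0]>150)&(px[...,0]>2*px[...,2]+40)&(px[...,1]>60)&(z>.08)
print("clip",org.sum(),rect(P,org),np.percentile(z[org],[5,50,95]))
b=org&(z<.14);print("clip low",rect(P,b), np.median(z[b]))
for t in ["clip_seat","clip_handle","spindle_foot","stand"]:
    for q in models.tip_of("wrist",t)[:2]:
        u=np.round(q["at"]).astype(int); print(t,q["confidence"],u,P[u[1],u[0]])
E
```

```text
[0.4605 0.2296 0.1252] 0.01267638421710666 [-0.5147  0.3952 -0.8216] [0.955  0.2967 0.0011]
floor 0.0464392358611922 0.04649917877694132 [135.0107  98.8969  72.4392]
[254.2102  44.239 ] [ 214    0   78   98 5427] [0.5585 0.3042 0.0725] [0.0725 0.0742] circ (557.1648559570312, 304.60980224609375) 26.0341854095459
[403.3942  50.9638] [ 368    0   77  105 5495] [0.5827 0.2171 0.0724] [0.0724 0.0741] circ (580.541748046875, 214.77183532714844) 25.358917236328125
[328.7546  62.3206] [ 308   39   42   47 1516] [0.5622 0.2586 0.0754] [0.0754 0.0766] circ (562.646728515625, 258.6476135253906) 13.026406288146973
clip 5470 (array([0.4906, 0.2386]), (89.59981536865234, 34.873390197753906), 16.602027893066406) [0.1272 0.1296 0.1562]
clip low (array([0.4947, 0.2399]), (50.7130241394043, 34.90403366088867), 16.405250549316406) 0.12917483380311315
clip_seat 0.61 [613 282] [ 0.4602 -0.0901  0.0006]
clip_handle 0.9 [325 270] [0.4703 0.2325 0.1556]
stand 0.9 [326  73] [0.556  0.2584 0.0751]
```

View pics/w4.png

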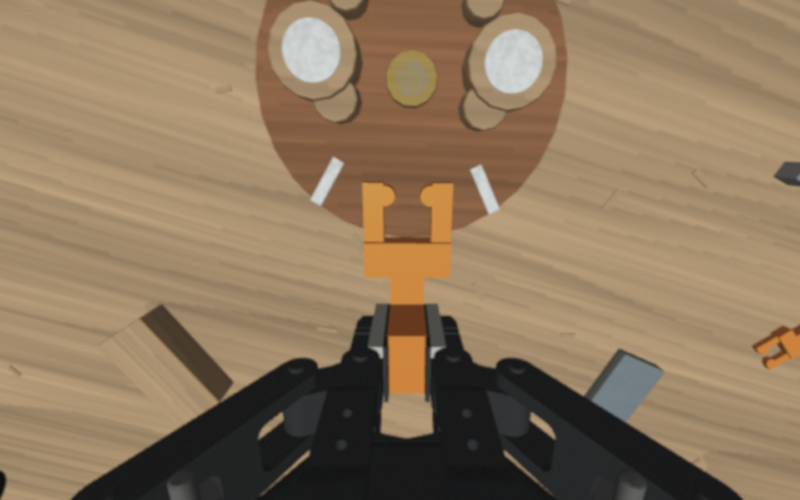

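The floor is at 46.5 mm and the spindle at (0.5624, 0.2586). The clip is aligned with the seat about 59 mm short. I'll turn it 1°, then descend to mid-groove with the TCP at z ≈ 0.0557.

Emit:
jog_arm(plan="0 0 1 0 -0.05 0.5 235; 0 0 0 0 0 1.2 235; 0 0 0 0 0 1.5 235; 0 0 0 0 0 1.5 235; 0 0 0 0 0 1.2 235; 0 0 0 0 0 0.7 235; 0 0 0 0 0 0.35 235; 0 0 0 0 0 0 235; 0 0 0 0 0 0 235")

```text
time_s: 12.83
position: [0.4612, 0.2269, 0.0557]
tool_rot: [[0.961, 0.276, 0.001], [0.276, -0.961, 0.0], [0.001, 0.0, -1.0]]
ft_force: [1.0, -0.2, -0.5]
grip_width: 0.0129
gripper_force: 68.2
```

```bash
cat > look.py <<'E'
from h import *
s,p,r=state(); print(p,s["grip_width"],s["ft_force"],np.degrees(np.arctan2(r[1,0],r[0,0])))
im=cam("wrist");P=pts(im);z=P[...,2];px=im["pixels"].astype(int);save(im,"look%.2f.png"%s["time_s"],(190,0,470,280),2)
near=lambda x,y,rad:(np.hypot(P[...,0]-x,P[...,1]-y)<rad)
m=near(.5624,.2586,.02)&(z>.07)&(z<.085); t=(P[m][:,:2]*1000).astype(np.float32); c,rad=cv2.minEnclosingCircle(t); print("spindle",c,rad,np.median(P[m],0))
org=(px[...,0]>150)&(px[...,0]>2*px[...,2]+40)&(px[...,1]>60)&near(.53,.25,.09)
b=org&(z<.066)&(z>.054);print("clip low",rect(P,b), np.percentile(z[b],[5,50,95]))
c,sz,a=rect(P,b); a=a if a<45 else a-90; u=np.array([np.cos(np.radians(a)),np.sin(np.radians(a))])
proj=P[b][:,:2]@u; lat=P[b][:,:2]@[-u[1],u[0]]; S=np.median(P[m],0)[:2]
print("front to spindle-home gap mm",(S@u-(np.percentile(proj,99.5)-.014))*1e3,"lat mm",(S@[-u[1],u[0]]-(lat.min()+lat.max())/2)*1e3)
E
python3 look.py
```

```text
[0.4612 0.2269 0.0557] 0.012932570156277823 [ 0.9542 -0.2434 -0.5184] 16.02731486219086
spindle (562.0611572265625, 258.56170654296875) 13.000636100769043 [0.5617 0.2583 0.0754]
clip low (array([0.4959, 0.2362]), (50.853233337402344, 34.94290542602539), 16.223440170288086) [0.0576 0.0596 0.061 ]
front to spindle-home gap mm 58.168948087813256 lat mm 2.8131231347578445
```

Emit:
jog_arm(plan="0 0 0 0 -0.15 0 235; 0 0 0 0.3 -0.12 0 235; 0 0 0 0.6 0 0 235; 0 0 0 0.8 0 0 235; 0 0 0 0.8 0 0 235; 0 0 0 0.7 0 0 235; 0 0 0 0.4 0 0 235; 0 0 0 0.1 0 0 235; 0 0 0 0 0 0 235; 0 0 0 0 0 0 235")

```text
time_s: 13.72
position: [0.4955, 0.2397, 0.0552]
tool_rot: [[0.961, 0.277, -0.0], [0.277, -0.961, -0.0], [-0.0, -0.0, -1.0]]
ft_force: [0.7, 0.9, -0.4]
grip_width: 0.0128
gripper_force: 68.2
```

```bash
python3 look.py
```

```text
[0.4955 0.2397 0.0552] 0.012802470548182367 [ 0.706   0.8689 -0.4489] 16.055291151130692
spindle (562.1278076171875, 258.72003173828125) 12.908760070800781 [0.5627 0.2588 0.0753]
clip low (array([0.5303, 0.2492]), (50.60873031616211, 34.88893508911133), 15.74328327178955) [0.057  0.0592 0.0606]
front to spindle-home gap mm 23.0888079135676 lat mm 0.4452007752323156
```

Emit:
jog_arm(plan="0 0 0 0.2 0 0 235; 0 0 0 0.2 0 0 235; 0 0 0 0.15 0 0 235; 0 0 0 0.15 0 0 235; 0 0 0 0 0 0 235")

```text
time_s: 14.18
position: [0.5012, 0.2417, 0.0549]
tool_rot: [[0.961, 0.277, -0.003], [0.277, -0.961, -0.001], [-0.003, -0.0, -1.0]]
ft_force: [-4.3, 0.3, 0.0]
grip_width: 0.0132
gripper_force: 68.2
```

Emit:
jog_arm(plan="0 0 0 0.15 0 0 235; 0 0 0 0.15 0 0 235; 0 0 0 0 0 0 235")

```text
time_s: 14.43
position: [0.503, 0.2423, 0.0544]
tool_rot: [[0.961, 0.277, -0.006], [0.277, -0.961, -0.001], [-0.006, -0.001, -1.0]]
ft_force: [-7.2, 0.3, -1.6]
grip_width: 0.0129
gripper_force: 68.1
```

Emit:
jog_arm(plan="0 0 0 0.15 0 0 235; 0 0 0 0.15 0 0 235; 0 0 0 0 0 0 235")

```text
time_s: 14.68
position: [0.5058, 0.243, 0.0542]
tool_rot: [[0.961, 0.277, -0.007], [0.277, -0.961, -0.002], [-0.007, -0.0, -1.0]]
ft_force: [-7.1, -1.8, 2.9]
grip_width: 0.0129
gripper_force: 68.9
```

Emit:
jog_arm(plan="0 0 0 0.15 0 0 235; 0 0 0 0.15 0 0 235; 0 0 0 0 0 0 235")

```text
time_s: 14.93
position: [0.5103, 0.2442, 0.0547]
tool_rot: [[0.961, 0.277, -0.002], [0.277, -0.961, -0.0], [-0.002, -0.0, -1.0]]
ft_force: [-0.0, 0.6, -4.4]
grip_width: 0.0124
gripper_force: 68.1
```

Emit:
jog_arm(plan="0 0 0 0.15 0 0 235; 0 0 0 0.15 0 0 235; 0 0 0 0 0 0 235; 0 0 0 0 0 0 235")

```text
time_s: 15.27
position: [0.5153, 0.2455, 0.0559]
tool_rot: [[0.961, 0.277, 0.003], [0.277, -0.961, 0.001], [0.004, -0.0, -1.0]]
ft_force: [2.8, 2.3, 0.4]
grip_width: 0.0133
gripper_force: 68.7
```

```bash
python3 look.py; ls pics
```

```text
[0.5153 0.2455 0.0559] 0.013321061446148027 [2.757  2.267  0.3913] 16.053068090092598
spindle (562.3204345703125, 258.7487487792969) 12.915273666381836 [0.5631 0.259  0.0753]
clip low (array([0.55 , 0.255]), (50.665245056152344, 34.870506286621094), 16.029165267944336) [0.0581 0.0602 0.0614]
front to spindle-home gap mm 2.5077368144640344 lat mm 0.21320392553185463
look12.83.png
look13.72.png
look15.27.png
scene0.png
top0.png
top1.png
w1.png
w2.png
w3.png
w4.png
```

Emit:
jog_arm(plan="0 0 0 0.1 0 0 235; 0 0 0 0 0 0 235; 0 0 0 0 0 0 235")

```text
time_s: 15.57
position: [0.5153, 0.2455, 0.0555]
tool_rot: [[0.961, 0.277, 0.001], [0.277, -0.961, 0.0], [0.001, -0.0, -1.0]]
ft_force: [2.2, 3.3, 0.5]
grip_width: 0.0131
gripper_force: 68.8
```

Emit:
jog_arm(plan="0 0 0 0 0 0 215; 0 0 0 0 0 0 190; 0 0 0 0 0 0 165; 0 0 0 0 0 0 150; 0 0 0 0 0 0 150; 0 0 0 0 0 0 150; 0 0 0 0 0 0 150")

```text
time_s: 16.15
position: [0.5148, 0.2452, 0.0553]
tool_rot: [[0.961, 0.277, -0.0], [0.277, -0.961, -0.0], [-0.0, 0.0, -1.0]]
ft_force: [-0.5, 0.5, 0.1]
grip_width: 0.0349
gripper_force: 0.0
```

Emit:
jog_arm(plan="0 0 0 0 0 -0.5 150; 0 0 0 0 0 -1 150; 0 0 0 0 0 -2 150; 0 0 0 0 0 -3 150; 0 0 0 -1 0 -3 150; 0 0 0 -2 0 -1 150; 0 0 0 -2 0 0 150; 0 0 0 -1 0 0 150; 0 0 0 0 0 0 150; 0 0 0 0 0 0 150")

```text
time_s: 16.98
position: [0.4575, 0.2288, 0.1613]
tool_rot: [[0.961, 0.277, 0.002], [0.277, -0.961, 0.0], [0.002, 0.0, -1.0]]
ft_force: [-0.5, 0.1, 0.1]
grip_width: 0.035
gripper_force: 0.0
```

```bash
sed -i 's/z>.054/z>.05/' look.py; python3 look.py; ls -t pics | head -1
```

```text
[0.4575 0.2288 0.1613] 0.03504851815278055 [-0.5427  0.1305  0.1404] 16.058055430988233
spindle (562.4583740234375, 258.55206298828125) 12.833590507507324 [0.5624 0.2585 0.0754]
clip low (array([0.5509, 0.2552]), (49.350189208984375, 33.76782989501953), 17.378923416137695) [0.0539 0.0561 0.0574]
front to spindle-home gap mm 1.4924132204775509 lat mm -0.310622984628417
look16.98.png
```

View pics/look16.98.png

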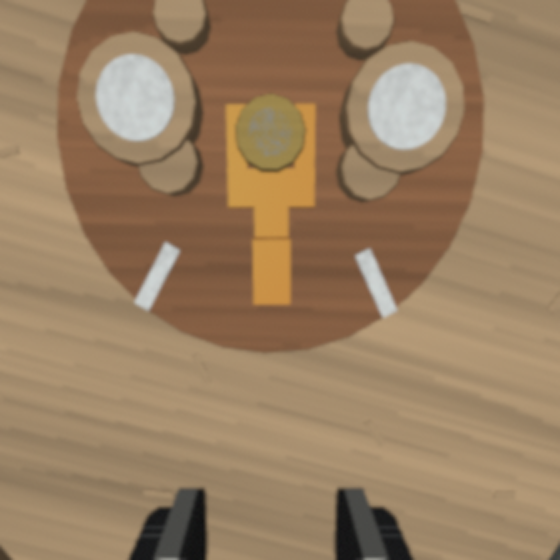

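The clip is home under the brass head, at crop (270,130). The seat is about 1.5 mm from the axis and about 51 mm up, and the gripper is clear.

```bash
python3 -c "
from rig import job
print(job.close_job())"
```

```text
the job is handed in; nothing more can be done
None
```

The clip is snapped home and released on the spindle's neck, about 1.5 mm off its axis in the last picture, no bystander was touched as far as I could tell, and I handed the job in at about 17 s; it returned no verdict.

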